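# Fit the operating shaft into a panel switch

### The job

Take the long steel shaft out of the wooden stand and push it down into the tall round socket on the switch in the open enclosure. Keep hold of it until it is at the bottom of the socket, then let go and leave it standing there. Leave the two short shafts in the stand.

Things in the scene. Friction and masses are not known exactly. Their poses are not given: they have to be found in the camera images.
- long_shaft: The long shaft: plain steel rod, round, 10 mm diameter, 160 mm long, about 95 g. Origin: centre of its lower end; z up along the rod. Starts upright (leaning up to 4 degrees) in one of three 12 mm wells, 35 mm deep, 70 mm apart in a row in a brown wooden stand (60 x 210 x 45 mm high, fixed). Lower end 10 mm and top 170 mm above the bench; it lifts straight out.
- short_shaft_a: A short shaft, not wanted: same steel and 10 mm diameter, but only 90 mm long (top 100 mm above the bench). Stands in another well of the stand. Origin: centre of its lower end, z up along the rod.
- short_shaft_b: The other short shaft, not wanted: same as short_shaft_a, 90 mm long, in the remaining well.
- socket_floor (a point): Centre of the socket's inner floor, 65 mm above the bench, z up its axis. The socket is an upright grey tube, 57 mm deep, mouth 122 mm above the bench; bore 19 mm, the top 14 mm a funnel widening to 35 mm; wall 4 mm. It stands on a black switch block beside a row of breakers (84 mm high) in a white open tray (180 x 260 x 60 mm, fixed). The white trays at the far edge have no socket.

How it is judged:
On the way, in this order (a step that is already met when the one before it is completed fails the run):
1. the long shaft is held and lifted clear of the stand (its lower end above 60 mm) (height (world z) of long_shaft above 0.06 m and contact force between long_shaft and the fingers above 0.5 N), for 0.1 s.
2. still held, the shaft is down in the socket, its lower end within 15 mm of the socket's floor (z of long_shaft in the frame of socket_floor below 0.015 m and horizontal distance between long_shaft and socket_floor below 0.01 m and contact force between long_shaft and the fingers above 0.5 N), for 0.1 s.
At the end, for the whole second after the job is handed in: The long shaft stands in the socket, released and at rest: its lower end within 10 mm of the socket's floor and within 10 mm of its axis, leaning less than 15 degrees; both short shafts still stand in the stand (lower ends less than 30 mm above the bench) (z of long_shaft in the frame of socket_floor between -0.008 and 0.01 m and horizontal distance between long_shaft and socket_floor below 0.01 m and angle between long_shaft's own z axis and vertical below 0.26 rad and contact force between long_shaft and the fingers below 0.1 N and linear speed of long_shaft below 0.03 m/s and height (world z) of each of short_shaft_a, short_shaft_b below 0.03 m); the robot touches nothing.
It fails at once if a short shaft is pulled out of the stand (its lower end above 45 mm) (height (world z) of any of short_shaft_a, short_shaft_b above 0.045 m).
It also fails if it takes over 42 s, if anything falls off the work surface, if the arm or the gripper's body presses on something with over 40 N, if the wrist force passes 120 N, or if a joint passes its speed limit or range.

### The arm

A 7-joint arm with a two-finger parallel gripper is mounted at the origin on the work surface. World frame = base frame: x ahead of the robot, y to its left, z up, the work surface at z = 0. Lengths are in m, angles in rad, forces in N, time in s.
With the tool pointing down it reaches from about 0.4 to 0.85 m from the base axis. Payload 10.4 kg.
Tool frame: the origin (TCP) lies between the finger pads; the fingertips stand 17 mm ahead of it and the grasp point (between the pads) lies 2 mm behind it; x points along the fingers, y is the direction in which the jaws open and shut, and the axes are right-handed (so a half turn about x gives the same grasp; the last joint's range is limited). The gripper opens to 87 mm and grips with 3 to 60 N. Pads are 19 mm wide; open, the fingers measure 117 mm over their backs; the gripper's body (75 mm by 190 mm) begins 51 mm behind the grasp point.
Start: joints at [1.258, 0.332, -0.065, 1.46, 0.022, 1.35, -0.088], TCP at [0.179, -0.599, 0.24] pointing down, gripper open.
Joint ranges: [-2.6, 2.6], [-0.5, 2.12], [-1.47, 1.34], [0.16, 2.42], [-1.27, 4.41], [0.06, 2.06], [-2.6, 2.6]. Speed limits (rad/s): [2.22, 2.22, 2.79, 2.79, 3.14, 3.14, 3.14].

### API

Orientations are given as a unit quaternion [x, y, z, w].
In Python, from bench import r, optics, close_job gives the robot as it stands.
- The arm moves only by the shell command python3 -m inch 'ROWS' [OPENING] [FORCE]. ROWS is JSON, a list of rows, each an object with "translation": the shift along the tool's x, y, z in cm, a list of three; "spin": the turn about the tool's x in degrees. In form: [{"translation": [tx, ty, tz], "spin": spin}, ...]. A call has 1 to 20 rows; each row shifts and turns the pose as measured when the row begins, along the tool's axes as they then stand; what a row does not reach is not made up. A row lasts 1/8 s, in which the tool goes at most 62.5 mm and 10.7 degrees, less where a joint would pass 70% of its speed; a pose out of reach is approached as far as the arm can. A call is refused whole if a number of a shift passes 6.25 or a number of a turn 10.7, either way. A call with a gripper value outside its range is refused whole. OPENING is the closure, from 0 (fully open) to 1 (shut), set as the call begins (- or left out, the last holds). The fingers move at their own pace and stop on an object; FORCE is the grip in N (left out, the last holds). Time passes only in rows, so rows that do not move let the fingers close. It gives the time, the measured TCP pose, the force and the opening at its end, in the units of the state.
- r.read_state(): the state, without advancing time (a new reading comes with each control period).
- optics.camera(name): name is "side" or "top"; returns the picture (400x640x3 uint8, red, green, blue); there is no depth.
- optics.camera_model(name): a dict with "camera_matrix" (3x3 intrinsics, pixels), "world_from_camera" (4x4, takes a point from camera to world coordinates). Camera axes: x right, y down, z forward; pixel columns grow to the right and rows downward; lengths in m; the calibration is good to about 2 mm. A picture is of the moment at which its call begins. camera_model takes no time and is no camera call.
- close_job(): hands the job in, once; it reports no verdict.
The state is a dict: "time": time; "joint_positions": joint angles; "joint_vel": joint speeds; "joint_torque": joint torques, N m; "ee_pos": TCP position; "eef_rot": TCP orientation; "ft_force": force on the tool from outside, world axes, zero at the start; "torque": the same for the moment, N m; "width": finger opening in m.
Only numpy, scipy, OpenCV 4.12 (cv2) and the standard library are available. Lean on these libraries where they do the work, as an engineer would, in place of code of your own. Each camera call takes 0.05 s, during which the arm holds its last target.

## Working session

There is one attempt and no reset: what is moved stays moved. The work goes in short steps, Python scripts to look and compute and a shell command to move; the robot and the scene stay as the last step left them, time stands still between calls to the robot, and variables do not carry over. Pictures are saved under pics/ and viewed, and the job is handed in when it is done.

```bash
ls; mkdir -p pics
python3 - <<'E'
from bench import r, optics
import cv2
s=r.read_state()
for k in s: print(k,s[k])
for n in("side","top"):
    cv2.imwrite(f"pics/{n}0.png",optics.camera(n)[:,:,::-1])
    m=optics.camera_model(n);print(n,m)
E
```

```text
pics
time 0.0
joint_positions [ 1.25842598  0.33288738 -0.06471972  1.46097011  0.02156537  1.34991811
 -0.08850411]
joint_vel [ 0.00037192  0.00135238  0.00084793  0.0008765   0.00170932 -0.00267776
 -0.00266653]
joint_torque [ 1.48014315e-03 -6.23254037e+01  2.57386419e-02 -3.89902067e+01
 -6.13096613e-02  3.96197615e-02  1.87207393e-04]
ee_pos [ 0.17848873 -0.59856996  0.23873055]
eef_rot [-0.69960972 -0.10262049  0.69978311 -0.10158188]
ft_force [ 0.03688391 -0.46002264  0.03626389]
torque [0.00841159 0.04518448 0.01016929]
width 0.0869438451019728
side {'camera_matrix': array([[481.97219367,   0.        , 320.47932903],
       [  0.        , 481.97219367, 205.17902103],
       [  0.        ,   0.        ,   1.        ]]), 'world_from_camera': array([[-0.88714941, -0.31374688,  0.33842107,  0.25249006],
       [-0.46123429,  0.57878032, -0.67251489,  0.45828083],
       [ 0.01512799, -0.75271259, -0.65817543,  0.60352702],
       [ 0.        ,  0.        ,  0.        ,  1.        ]])}
top {'camera_matrix': array([[378.88261994,   0.        , 323.227065  ],
       [  0.        , 378.88261994, 202.20165284],
       [  0.        ,   0.        ,   1.        ]]), 'world_from_camera': array([[ 0.02747865, -0.98050794,  0.19454845,  0.41608379],
       [-0.99950907, -0.02988057, -0.0094217 , -0.0805015 ],
       [ 0.01505127, -0.19419404, -0.98084766,  0.73769008],
       [ 0.        ,  0.        ,  0.        ,  1.        ]])}
```

View pics/side0.png

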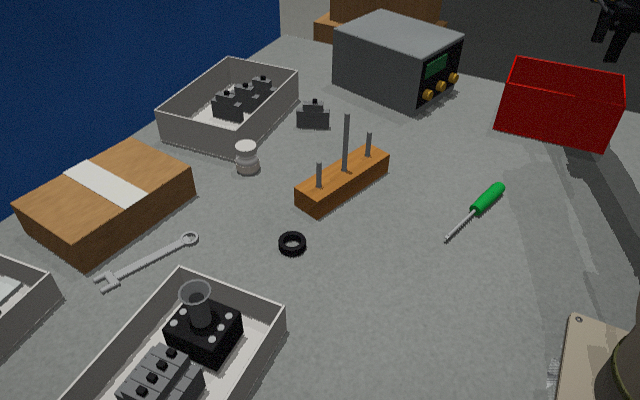

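View pics/top0.png

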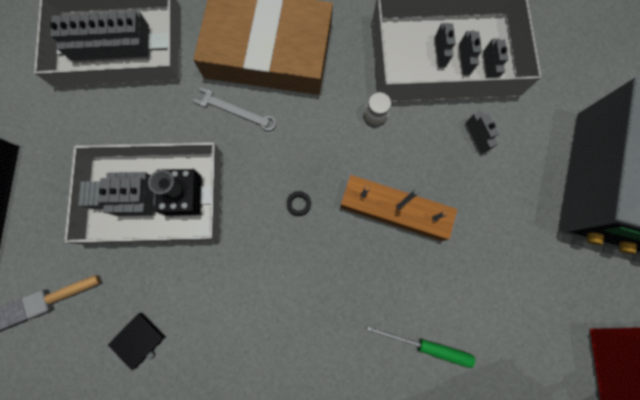

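The side view shows the long rod in the middle well, top at about (347,114), with the short rods at (319,165) and (369,133). The socket mouth is at about (195,293) in side and (163,184) in top. I'll zoom in to refine these.

Run:
```python
import cv2,numpy as np
s=cv2.imread("pics/side0.png");t=cv2.imread("pics/top0.png")
def c(im,x,y,w,h,k):return cv2.resize(im[y:y+h,x:x+w],None,fx=k,fy=k,interpolation=cv2.INTER_CUBIC)
a=c(s,280,100,130,130,3);b=c(s,150,260,130,130,3)
d=c(t,335,170,130,80,3);e=c(t,120,150,130,80,3)
cv2.imwrite("pics/z1.png",np.vstack([np.hstack([a[:300],b[:300]]),np.hstack([d,e])]))
```

```text
(no output)
```

View pics/z1.png

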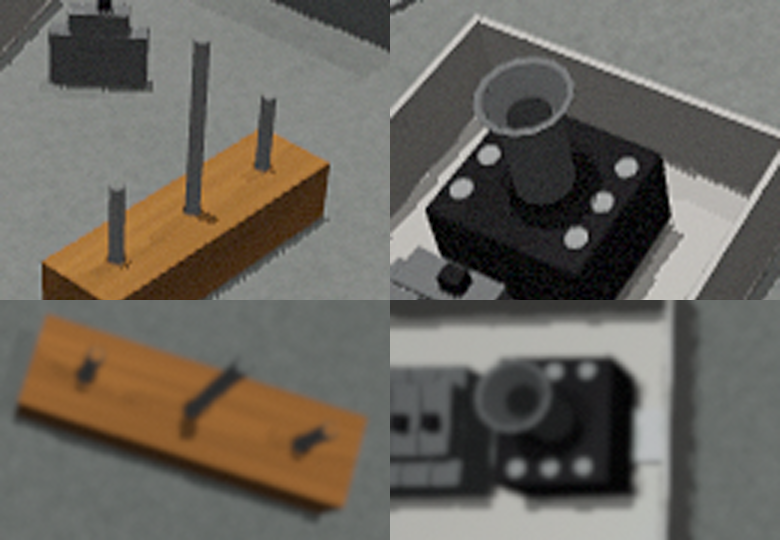

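```bash
cat > h.py <<'E'
import numpy as np,cv2
from bench import r, optics
def ray(n,p):
    m=optics.camera_model(n);K=m["camera_matrix"];T=m["world_from_camera"]
    d=T[:3,:3]@np.linalg.inv(K)@[p[0],p[1],1];return T[:3,3],d/np.linalg.norm(d)
def plane(n,p,z):
    o,d=ray(n,p);return o+d*(z-o[2])/d[2]
def two(p,q):
    o1,d1=ray("side",p);o2,d2=ray("top",q)
    A=np.stack([d1,-d2],1);t=np.linalg.lstsq(A,o2-o1,rcond=None)[0]
    a=o1+d1*t[0];b=o2+d2*t[1];return (a+b)/2,np.linalg.norm(a-b)
def proj(n,P):
    m=optics.camera_model(n);K=m["camera_matrix"];T=np.linalg.inv(m["world_from_camera"])
    c=T@np.append(P,1);u=K@c[:3];return u[:2]/u[2]
E
python3 - <<'E'
from h import *
np.set_printoptions(precision=4,suppress=True)
f=lambda u,v,ox,oy:((u+.5)/3-.5+ox,(v+.5)/3-.5+oy)
S=lambda u,v:f(u,v,280,100); T=lambda u,v:f(u,v-300,335,170)
print("top",two(S(201,43),T(239,366)),plane("side",S(201,43),.17),plane("top",T(239,366),.17))
print("base",two(S(193,212),T(191,414)),plane("side",S(193,212),.045),plane("top",T(191,414),.045))
for a,b in(((117,262),(85,376)),((262,168),(299,448))): print("short base",plane("side",S(*a),.045),plane("top",T(*b),.045))
for a,b in(((117,188),(92,355)),((267,98),(323,434))): print("short top",plane("side",S(*a),.1),plane("top",T(*b),.1))
a=f(524-390,96.5,150,260);b=f(513-390,395.5-300,120,150)
print("mouth",two(a,b),plane("side",a,.122),plane("top",b,.122))
R=r.read_state()["eef_rot"]
from scipy.spatial.transform import Rotation as Ro
print(Ro.from_quat(R).as_matrix())
E
```

```text
top (array([ 0.5499, -0.227 ,  0.1662]), np.float64(0.0010516602262422752)) [ 0.5468 -0.2212  0.17  ] [ 0.5495 -0.2259  0.17  ]
base (array([ 0.5482, -0.228 ,  0.042 ]), np.float64(0.0005266553549326253)) [ 0.5469 -0.2242  0.045 ] [ 0.5474 -0.2274  0.045 ]
short base [ 0.566  -0.1559  0.045 ] [ 0.5695 -0.1613  0.045 ]
short base [ 0.5272 -0.2902  0.045 ] [ 0.528  -0.2942  0.045 ]
short top [ 0.5673 -0.1567  0.1   ] [ 0.5699 -0.1588  0.1   ]
short top [ 0.5281 -0.2894  0.1   ] [ 0.5276 -0.2912  0.1   ]
mouth (array([0.5655, 0.1861, 0.1187]), np.float64(0.0007481189019102894)) [0.563  0.1879 0.122 ] [0.5651 0.1849 0.122 ]
[[-0.0004  0.2858 -0.9583]
 [ 0.0012 -0.9583 -0.2858]
 [-1.     -0.0013  0.0001]]
```

Run:
```python
from h import *
np.set_printoptions(precision=3,suppress=True)
print("red corner",two((515,57),(590,328)), plane("side",(494,130),0))
print("meter near corner",plane("side",(416,110),0),plane("top",(562,228),0),plane("side",(334,75),0),plane("side",(464,80),0))
for z in(.05,.1,.15): print(z,plane("side",(414,53),z),plane("side",(464,36),z),plane("side",(625,75),z))
o=np.array([.548,-.2245,.24])-r.read_state()["ee_pos"]
from scipy.spatial.transform import Rotation as Ro
print(Ro.from_quat(r.read_state()["eef_rot"]).as_matrix().T@o*100)
```

```text
red corner (array([ 0.34 , -0.44 ,  0.233]), np.float64(0.04337718814891726)) [ 0.329 -0.589  0.   ]
meter near corner [ 0.52  -0.588  0.   ] [ 0.525 -0.561  0.   ] [ 0.781 -0.66   0.   ] [ 0.458 -0.807  0.   ]
0.05 [ 0.604 -0.794  0.05 ] [ 0.515 -0.982  0.05 ] [ 0.082 -0.934  0.05 ]
0.1 [ 0.572 -0.681  0.1  ] [ 0.491 -0.851  0.1  ] [ 0.097 -0.808  0.1  ]
0.15 [ 0.541 -0.568  0.15 ] [ 0.467 -0.721  0.15 ] [ 0.113 -0.683  0.15 ]
[ -0.088 -25.291 -46.099]
```

```bash
python3 -m inch '[{"translation":[-1,-2.8,-5],"spin":0},{"translation":[0,-2.8,-5],"spin":0},{"translation":[0,-2.8,-5],"spin":0},{"translation":[0,-2.8,-5],"spin":0},{"translation":[0,-2.8,-5],"spin":0},{"translation":[0,-2.8,-5],"spin":0},{"translation":[0,-2.8,-5],"spin":0},{"translation":[0,0,0],"spin":0}]' 0
cat > go.py <<'E'
import sys
from h import *
from scipy.spatial.transform import Rotation as Ro
s=r.read_state();M=Ro.from_quat(s["eef_rot"]).as_matrix()
print("t",s["time"],s["ee_pos"].round(4),M.round(3).tolist(),s["ft_force"].round(2),s["width"])
print("shift cm",(M.T@(np.array(eval(sys.argv[1]))-s["ee_pos"])*100).round(2))
E
python3 go.py "[.548,-.2245,.21]"
```

```text
time: 1.1
ee_pos: [0.4648, -0.3009, 0.2459]
eef_rot: [-0.699, -0.103, 0.701, -0.1]
ft_force: [-1.5, -0.4, -0.2]
width: 0.0874
t 1.1 [ 0.4648 -0.3009  0.2459] [[-0.004, 0.284, -0.959], [0.005, -0.959, -0.284], [-1.0, -0.006, 0.002]] [-1.53 -0.39 -0.21] 0.08736415508330331
shift cm [  3.59  -4.94 -10.16]
```

```bash
python3 -m inch '[{"translation":[0.5,-2.2,-4.6],"spin":0},{"translation":[1,-2.2,-4.4],"spin":0},{"translation":[1,-0.5,-1.2],"spin":0},{"translation":[0.5,0,0],"spin":0},{"translation":[0,0,0],"spin":0}]'
python3 go.py "[.548,-.2245,.21]"
python3 - <<'E'
from h import *
a=optics.camera("side")[:,:,::-1];b=optics.camera("top")[:,:,::-1]
c=cv2.resize(a[20:210,240:450],None,fx=2.5,fy=2.5);cv2.imwrite("pics/s1.png",c)
cv2.imwrite("pics/t1.png",b)
E
```

```text
time: 1.72
ee_pos: [0.5474, -0.2277, 0.2134]
eef_rot: [-0.698, -0.101, 0.703, -0.098]
ft_force: [-0.0, -0.3, -0.2]
width: 0.0871
t 1.725 [ 0.5474 -0.2277  0.2134] [[-0.007, 0.278, -0.96], [0.004, -0.96, -0.278], [-1.0, -0.006, 0.006]] [-0.04 -0.32 -0.18] 0.08714974235855641
shift cm [ 0.34 -0.29 -0.15]
```

View pics/s1.png

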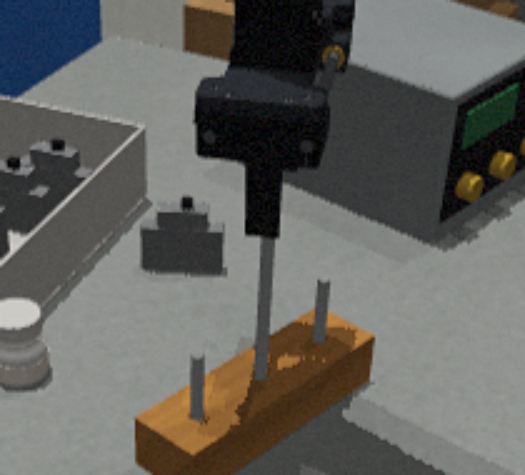

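View pics/t1.png

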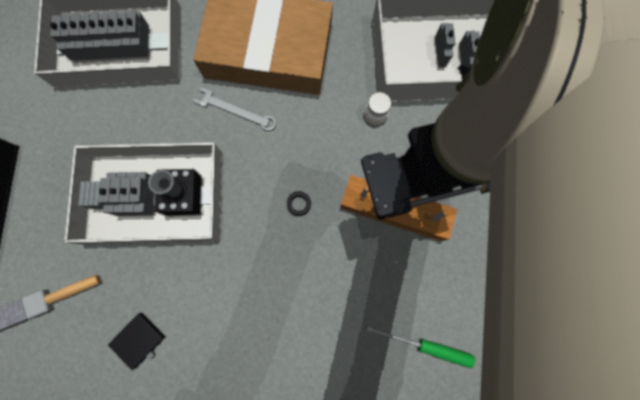

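In the side view the near finger tip at (345,115) hides the rod's top, so the jaws straddle the rod. I'll project the known tip to get the calibration offset.

Run:
```python
from h import *
from scipy.spatial.transform import Rotation as Ro
s=r.read_state();M=Ro.from_quat(s["eef_rot"]).as_matrix();p=s["ee_pos"]
for k in(-.0435,-.0585): print(proj("side",p+M@[.017,k,0]), proj("side",p+M@[.017,k,.01])-proj("side",p+M@[.017,k,0]))
print("jaw rays: tcp below at z .14", proj("side",[p[0],p[1],.14]), "rod 0.14 level")
for P in([.548,-.2245,.17],[.548,-.2245,.045]): print(proj("side",P),proj("top",P))
```

```text
[344.64327811 110.83621147] [5.98651036 0.65968322]
[343.17817964 115.38443005] [6.06899894 0.67728075]
jaw rays: tcp below at z .14 [346.92547378 126.82431616] rod 0.14 level
[346.84697912 112.96817704] [413.43663576 192.59710545]
[343.5229174  170.08397292] [396.77139459 207.28286172]
```

```bash
python3 -m inch '[{"translation":[0.5,-0.35,-0.2],"spin":0},{"translation":[1.6,-0.05,0],"spin":0},{"translation":[2.2,0,0],"spin":0},{"translation":[2,0,0],"spin":0},{"translation":[1.4,0,0],"spin":0},{"translation":[0.3,0,0],"spin":0},{"translation":[0,0,0],"spin":0}]'
python3 go.py "[.549,-.2245,.134]"
```

```text
time: 2.7
ee_pos: [0.5463, -0.225, 0.1293]
eef_rot: [-0.698, -0.099, 0.702, -0.097]
ft_force: [0.1, -0.6, 0.0]
width: 0.0871
t 2.7 [ 0.5463 -0.225   0.1293] [[-0.007, 0.275, -0.961], [0.002, -0.961, -0.275], [-1.0, -0.004, 0.006]] [ 0.11 -0.55  0.01] 0.08711785121450889
shift cm [-0.47  0.03 -0.27]
```

```bash
python3 -m inch '[{"translation":[-0.4,0,-0.3],"spin":0},{"translation":[0,0,0],"spin":0},{"translation":[0,0,0],"spin":0}]' 0.75 10
python3 go.py "[.549,-.2245,.134]"
python3 - <<'E'
from h import *
a=optics.camera("side")[:,:,::-1];b=optics.camera("top")[:,:,::-1]
c=cv2.resize(a[60:220,260:440],None,fx=3,fy=3);cv2.imwrite("pics/s2.png",c)
E
```

```text
time: 3.08
ee_pos: [0.5504, -0.2244, 0.1354]
eef_rot: [-0.699, -0.099, 0.702, -0.098]
ft_force: [-0.4, -0.3, -0.1]
width: 0.0652
t 3.075 [ 0.5504 -0.2244  0.1354] [[-0.004, 0.275, -0.961], [0.001, -0.961, -0.275], [-1.0, -0.002, 0.003]] [-0.43 -0.28 -0.09] 0.06523539221550984
shift cm [ 0.14 -0.02  0.14]
```

View pics/s2.png

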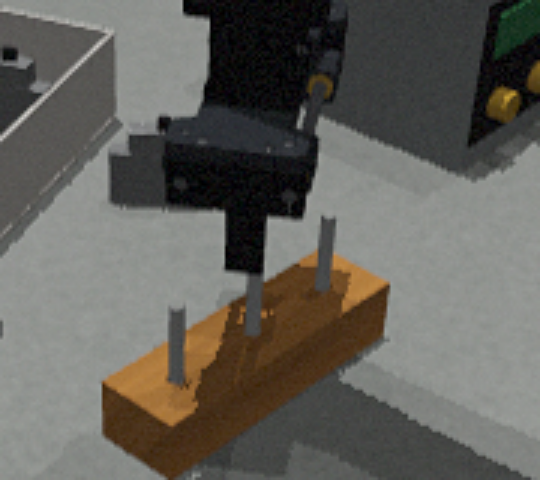

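Side view: finger at crop x≈245 and rod at ≈256. Allowing for perspective, they line up within about 1 mm, so I'm closing.

```bash
python3 -m inch '[{"translation":[0,0,0],"spin":0},{"translation":[0,0,0],"spin":0},{"translation":[0,0,0],"spin":0},{"translation":[0,0,0],"spin":0},{"translation":[0,0,0],"spin":0},{"translation":[0,0,0],"spin":0},{"translation":[0,0,0],"spin":0},{"translation":[0,0,0],"spin":0}]' 1 30
python3 go.py "[.5504,-.2244,.134]"
```

```text
time: 4.18
ee_pos: [0.5506, -0.2266, 0.1352]
eef_rot: [-0.699, -0.097, 0.701, -0.098]
ft_force: [0.8, -1.8, -1.0]
width: 0.0095
t 4.175 [ 0.5506 -0.2266  0.1352] [[-0.002, 0.274, -0.962], [-0.002, -0.962, -0.274], [-1.0, 0.001, 0.003]] [ 0.77 -1.77 -1.  ] 0.009455025639313752
shift cm [ 0.12 -0.22 -0.04]
```

```bash
python3 -m inch '[{"translation":[-1,0,0],"spin":0},{"translation":[-2,0,0],"spin":0},{"translation":[-3,0,0],"spin":0},{"translation":[-3.5,0,0],"spin":0},{"translation":[-3.5,0,0],"spin":0},{"translation":[-3,0,0],"spin":0},{"translation":[0,0,0],"spin":0},{"translation":[0,0,0],"spin":0}]'
python3 go.py "[.564,.1865,.3]"
python3 - <<'E'
from h import *
a=optics.camera("side")[:,:,::-1];cv2.imwrite("pics/s3.png",a)
b=optics.camera("top")[:,:,::-1];cv2.imwrite("pics/t3.png",b)
E
```

```text
time: 5.18
ee_pos: [0.5497, -0.2223, 0.3026]
eef_rot: [-0.698, -0.1, 0.702, -0.098]
ft_force: [0.7, 1.3, -2.1]
width: 0.0093
t 5.175 [ 0.5497 -0.2223  0.3026] [[-0.005, 0.278, -0.961], [0.003, -0.961, -0.278], [-1.0, -0.004, 0.004]] [ 0.72  1.26 -2.1 ] 0.009336766894616355
shift cm [  0.37 -38.88 -12.72]
```

View pics/s3.png

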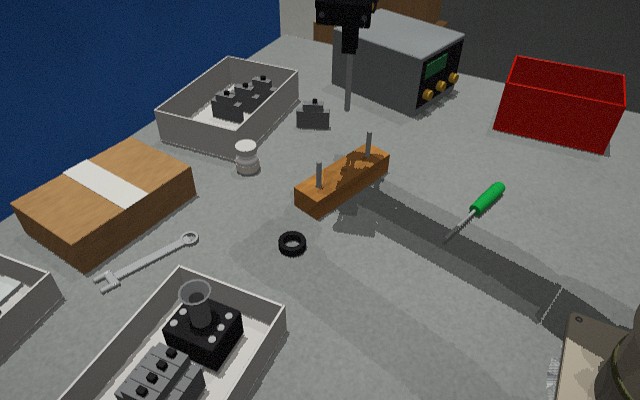

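The rod is held and hanging upright, lower end at (347,110), and both short rods are still in the stand. Next is the move to the socket.

```bash
python3 -m inch '[{"translation":[0,-3,-1],"spin":0},{"translation":[0,-5,-1.6],"spin":0},{"translation":[0,-5,-1.6],"spin":0},{"translation":[0,-5,-1.6],"spin":0},{"translation":[0,-5,-1.6],"spin":0},{"translation":[0,-5,-1.6],"spin":0},{"translation":[0,-5,-1.6],"spin":0},{"translation":[0,-3,-1],"spin":0},{"translation":[0,0,0],"spin":0},{"translation":[0,0,0],"spin":0}]'
python3 go.py "[.564,.1865,.3]"
```

```text
time: 6.52
ee_pos: [0.5573, 0.1653, 0.2924]
eef_rot: [-0.692, -0.101, 0.708, -0.096]
ft_force: [-0.6, -0.5, -1.4]
width: 0.0091
t 6.525 [0.5573 0.1653 0.2924] [[-0.023, 0.275, -0.961], [0.004, -0.961, -0.275], [-1.0, -0.01, 0.022]] [-0.64 -0.51 -1.42] 0.009128946356115991
shift cm [-0.76 -1.86 -1.21]
```

```bash
python3 -m inch '[{"translation":[-0.2,-1.6,-1],"spin":0},{"translation":[0,-0.4,0],"spin":0},{"translation":[0,0,0],"spin":0}]'
python3 go.py "[.564,.1865,.3]"
python3 - <<'E'
from h import *
a=optics.camera("side")[:,:,::-1];b=optics.camera("top")[:,:,::-1]
cv2.imwrite("pics/s4.png",np.vstack([cv2.resize(a[150:350,110:310],None,fx=3,fy=3)]));cv2.imwrite("pics/s4raw.png",a)
cv2.imwrite("pics/t4.png",b)
E
```

```text
time: 6.9
ee_pos: [0.5622, 0.1862, 0.294]
eef_rot: [-0.692, -0.099, 0.709, -0.095]
ft_force: [0.0, -0.3, -1.1]
width: 0.0092
t 6.9 [0.5622 0.1862 0.294 ] [[-0.024, 0.271, -0.962], [0.003, -0.962, -0.271], [-1.0, -0.009, 0.022]] [ 0.03 -0.34 -1.06] 0.009244659592265883
shift cm [-0.61  0.02 -0.16]
```

View pics/s4.png

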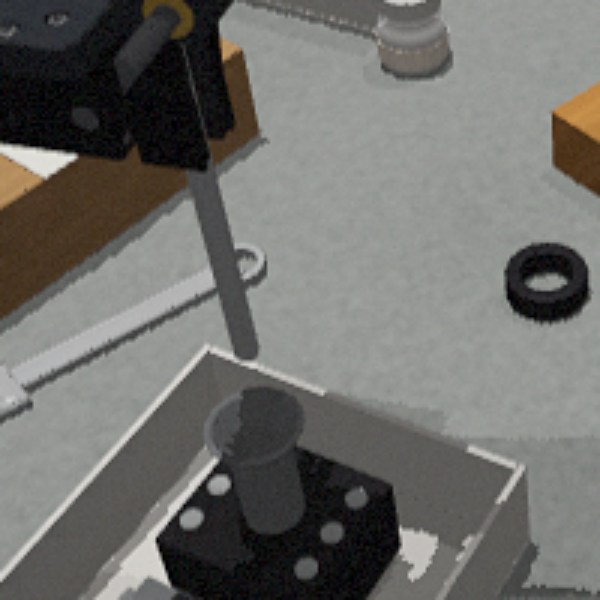

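View pics/t4.png

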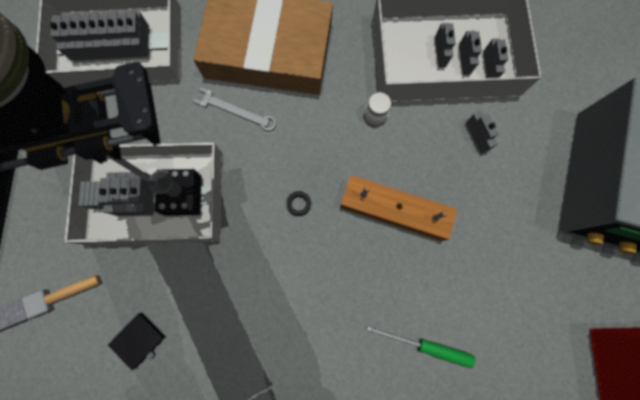

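View pics/s4raw.png

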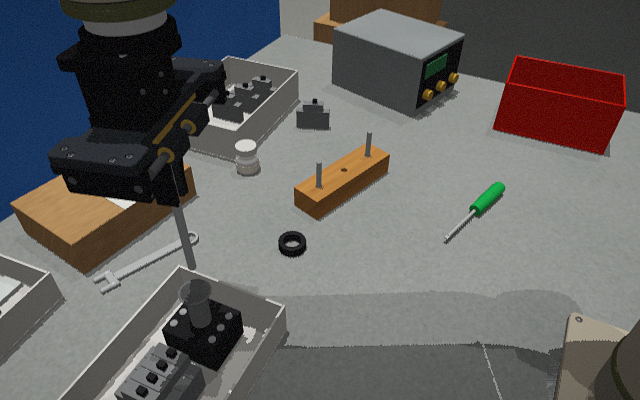

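Run:
```python
from h import *
t=cv2.imread("pics/t4.png")
cv2.imwrite("pics/z4.png",cv2.resize(cv2.convertScaleAbs(t[130:230,80:230],alpha=2,beta=20),None,fx=5,fy=5,interpolation=cv2.INTER_CUBIC))
p=r.read_state()["ee_pos"]
for z in(.169,.26,.277): print(z,proj("side",[p[0],p[1],z]),proj("top",[p[0],p[1],z]))
e=np.array([ (245+.5)/3-.5+110,(352+.5)/3-.5+150]); print(e,plane("side",e,.169),proj("side",[.564,.1865,.122]))
```

```text
0.169 [189.67592595 265.84807497] [147.42860584 175.6806975 ]
0.26 [175.72748106 208.69938979] [116.74464357 157.35268366]
0.277 [172.75341913 196.51425153] [109.74160405 153.16965789]
[191.33333333 267.        ] [0.55937825 0.18644269 0.169     ] [194.40780833 290.73280131]
```

View pics/z4.png

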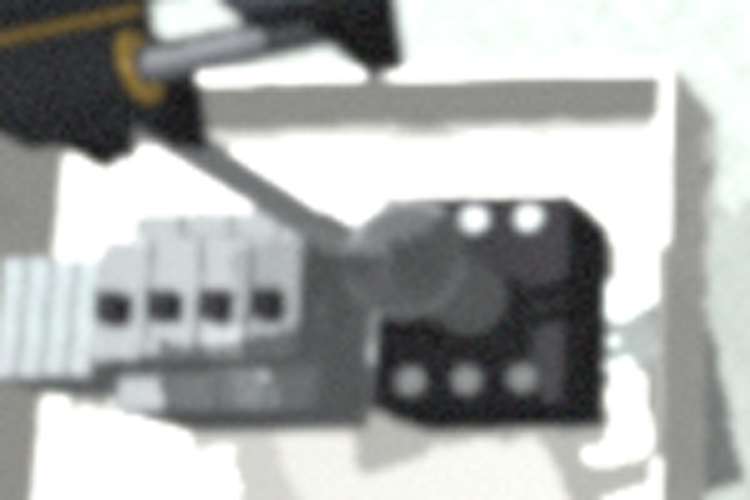

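```bash
python3 - <<'E'
from h import *
np.set_printoptions(precision=4,suppress=True)
e=(191.3,267); f=((340+.5)/5-.5+80,(242+.5)/5-.5+130)
print(f,two(e,f),plane("side",e,.169),plane("top",f,.169))
E
python3 go.py "[.564,.1865,.3]"
```

```text
(147.6, 178.0) (array([0.5593, 0.1859, 0.1682]), np.float64(0.0011303074607943889)) [0.5594 0.1865 0.169 ] [0.5586 0.1852 0.169 ]
t 7.0 [0.5623 0.1859 0.2941] [[-0.024, 0.271, -0.962], [0.003, -0.963, -0.271], [-1.0, -0.009, 0.022]] [-0.21 -0.1  -1.62] 0.009419528529974507
shift cm [-0.6  -0.01 -0.17]
```

```bash
python3 -m inch '[{"translation":[0,0,-0.5],"spin":0},{"translation":[1,0,-0.1],"spin":0},{"translation":[1.5,0,0],"spin":0},{"translation":[1.5,0,0],"spin":0},{"translation":[0,0,0],"spin":0}]'
python3 go.py "[.5675,.186,.20]"
python3 - <<'E'
from h import *
a=optics.camera("side")[:,:,::-1]
cv2.imwrite("pics/s5.png",cv2.resize(a[170:350,110:290],None,fx=3,fy=3))
E
```

```text
time: 7.62
ee_pos: [0.5671, 0.1865, 0.2499]
eef_rot: [-0.692, -0.098, 0.709, -0.094]
ft_force: [0.4, -0.1, -1.1]
width: 0.0092
t 7.625 [0.5671 0.1865 0.2499] [[-0.025, 0.27, -0.963], [0.002, -0.963, -0.27], [-1.0, -0.009, 0.024]] [ 0.43 -0.07 -1.07] 0.00924057631349655
shift cm [ 4.99  0.1  -0.14]
```

View pics/s5.png

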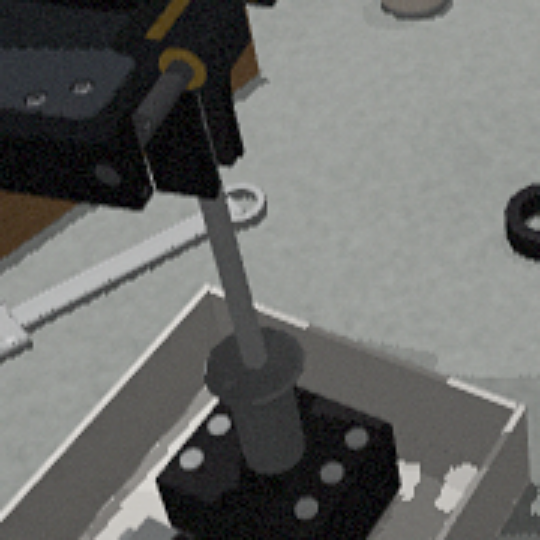

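The rod end sits at crop (255,365) with the mouth centre at (254,367), so it is centred. I'll lower it in small steps.

```bash
python3 -m inch '[{"translation":[1.2,0,0],"spin":0},{"translation":[1.2,0,-0.05],"spin":0},{"translation":[1.2,0,-0.05],"spin":0},{"translation":[0.8,0,-0.05],"spin":0},{"translation":[0.4,0,0],"spin":0},{"translation":[0,0,0],"spin":0}]'
python3 go.py "[.5675,.186,.19]"
```

```text
time: 8.43
ee_pos: [0.5679, 0.1874, 0.1997]
eef_rot: [-0.692, -0.098, 0.709, -0.094]
ft_force: [0.2, -0.7, -0.4]
width: 0.0092
t 8.425 [0.5679 0.1874 0.1997] [[-0.024, 0.27, -0.963], [0.002, -0.963, -0.27], [-1.0, -0.009, 0.022]] [ 0.19 -0.7  -0.38] 0.009223667042055945
shift cm [0.97 0.13 0.05]
```

```bash
python3 -m inch '[{"translation":[0.5,0.05,0],"spin":0},{"translation":[0.3,0.05,0],"spin":0},{"translation":[0.2,0,0],"spin":0},{"translation":[0,0,0],"spin":0}]'
python3 go.py "[.5675,.186,.19]"
python3 - <<'E'
from h import *
a=optics.camera("side")[:,:,::-1]
cv2.imwrite("pics/s6.png",cv2.resize(a[170:350,110:290],None,fx=3,fy=3))
E
```

```text
time: 8.93
ee_pos: [0.5685, 0.1866, 0.1902]
eef_rot: [-0.693, -0.098, 0.708, -0.094]
ft_force: [0.2, 0.4, 0.0]
width: 0.0092
t 8.925 [0.5685 0.1866 0.1902] [[-0.022, 0.27, -0.963], [0.003, -0.963, -0.27], [-1.0, -0.009, 0.02]] [0.19 0.36 0.01] 0.009160351175348101
shift cm [0.02 0.03 0.11]
```

View pics/s6.png

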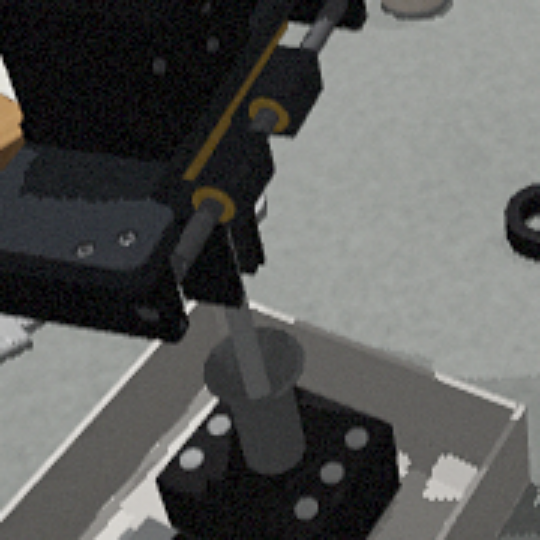

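The rod is deep in the socket. I'll press gently to feel for the floor.

```bash
python3 -m inch '[{"translation":[0.2,0,0],"spin":0},{"translation":[0.2,0,0],"spin":0},{"translation":[0,0,0],"spin":0}]'; python3 -m inch '[{"translation":[0.2,0,0],"spin":0},{"translation":[0,0,0],"spin":0}]'
```

```text
time: 9.35
ee_pos: [0.5698, 0.1871, 0.1903]
eef_rot: [-0.695, -0.098, 0.706, -0.094]
ft_force: [-0.9, 0.3, -1.0]
width: 0.0092
time: 9.6
ee_pos: [0.5705, 0.1875, 0.1901]
eef_rot: [-0.696, -0.098, 0.705, -0.094]
ft_force: [-0.8, 0.1, 0.1]
width: 0.0089
```

```bash
python3 -m inch '[{"translation":[0.6,0,0.15],"spin":0},{"translation":[0.4,0,0],"spin":0}]'; python3 go.py "[.5675,.186,.19]"
```

```text
time: 9.85
ee_pos: [0.5738, 0.1889, 0.1884]
eef_rot: [0.701, 0.098, -0.7, 0.093]
ft_force: [-2.6, -2.3, 23.5]
width: 0.0096
t 9.85 [0.5738 0.1889 0.1884] [[0.0, 0.269, -0.963], [0.008, -0.963, -0.269], [-1.0, -0.007, -0.002]] [-2.63 -2.28 23.45] 0.009637204390863968
shift cm [-0.17  0.11  0.68]
```

```bash
python3 -m inch '[{"translation":[-0.15,0.1,0.3],"spin":0},{"translation":[0,0,0.2],"spin":0},{"translation":[0,0,0],"spin":0},{"translation":[0,0,0],"spin":0}]'; python3 go.py "[.5675,.186,.19]"
```

```text
time: 10.35
ee_pos: [0.5689, 0.1865, 0.1889]
eef_rot: [0.701, 0.099, -0.7, 0.093]
ft_force: [0.2, -0.0, 1.9]
width: 0.009
t 10.35 [0.5689 0.1865 0.1889] [[-0.0, 0.269, -0.963], [0.008, -0.963, -0.269], [-1.0, -0.007, -0.002]] [ 0.22 -0.03  1.91] 0.008971365314851982
shift cm [-0.11  0.01  0.15]
```

```bash
python3 -m inch '[{"translation":[0,0,0],"spin":0},{"translation":[0,0,0],"spin":0},{"translation":[0,0,0],"spin":0},{"translation":[0,0,0],"spin":0},{"translation":[0,0,0],"spin":0},{"translation":[0,0,0],"spin":0},{"translation":[0,0,0],"spin":0},{"translation":[0,0,0],"spin":0}]' 0
python3 - <<'E'
from h import *
a=optics.camera("side")[:,:,::-1];b=optics.camera("top")[:,:,::-1]
cv2.imwrite("pics/s7.png",cv2.resize(a[150:350,110:310],None,fx=3,fy=3));cv2.imwrite("pics/t7.png",cv2.resize(b[80:240,20:220],None,fx=3,fy=3))
E
```

```text
time: 11.35
ee_pos: [0.5689, 0.1866, 0.1886]
eef_rot: [0.701, 0.099, -0.7, 0.093]
ft_force: [-0.0, 0.3, -0.1]
width: 0.0809
```

View pics/s7.png

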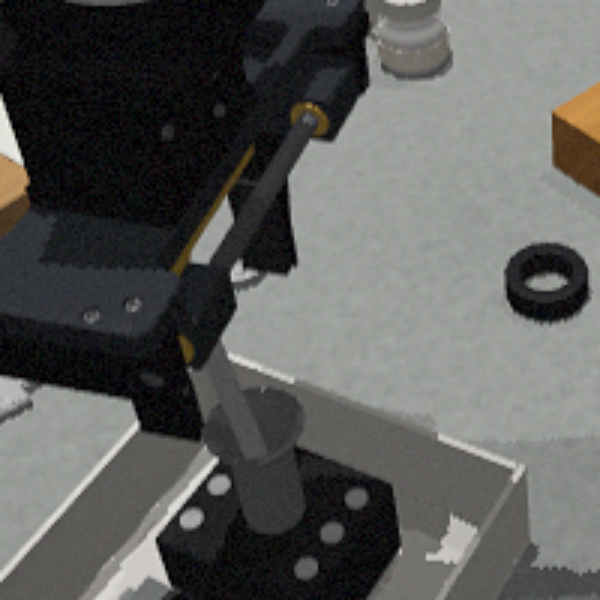

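View pics/t7.png

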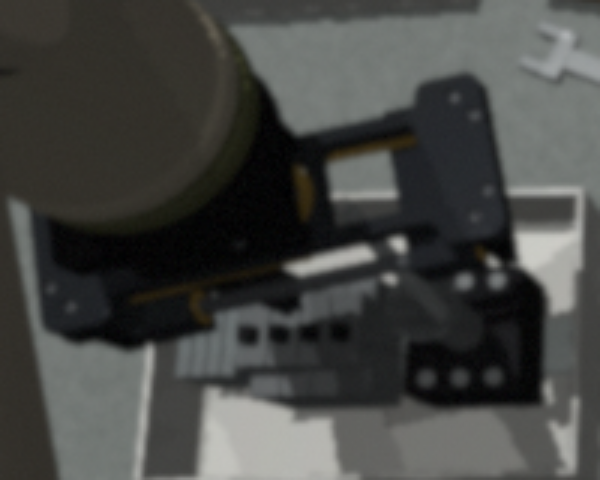

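The fingers are open and the rod stands between them in the socket, entering the mouth near crop (245,430). I'm retreating straight up.

```bash
python3 -m inch '[{"translation":[-1,0,0],"spin":0},{"translation":[-2,0,0],"spin":0},{"translation":[-3,0,0],"spin":0},{"translation":[-3,0,0],"spin":0},{"translation":[-3,0,0],"spin":0},{"translation":[-2,0,0],"spin":0},{"translation":[0,5,0],"spin":0},{"translation":[0,5,0],"spin":0},{"translation":[0,5,0],"spin":0},{"translation":[0,5,0],"spin":0},{"translation":[0,0,0],"spin":0},{"translation":[0,0,0],"spin":0},{"translation":[0,0,0],"spin":0}]'
python3 - <<'E'
from h import *
a=optics.camera("side")[:,:,::-1];b=optics.camera("top")[:,:,::-1]
cv2.imwrite("pics/s8.png",a);cv2.imwrite("pics/s8z.png",cv2.resize(a[170:350,110:310],None,fx=3,fy=3));cv2.imwrite("pics/t8.png",cv2.resize(b[80:240,20:220],None,fx=3,fy=3))
E
```

```text
time: 13.08
ee_pos: [0.6241, -0.0095, 0.3411]
eef_rot: [0.703, 0.101, -0.697, 0.095]
ft_force: [-0.4, 1.1, -0.1]
width: 0.0871
```

View pics/s8.png

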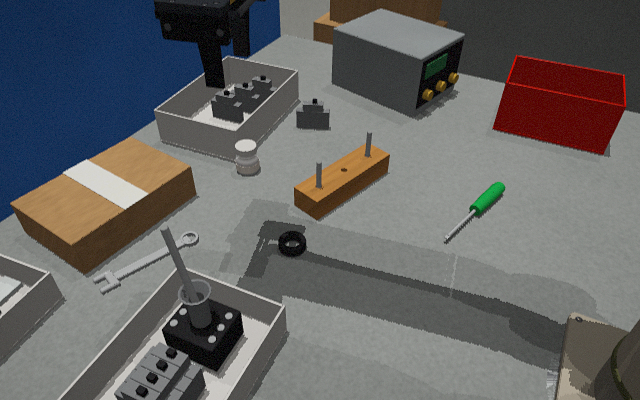

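View pics/s8z.png

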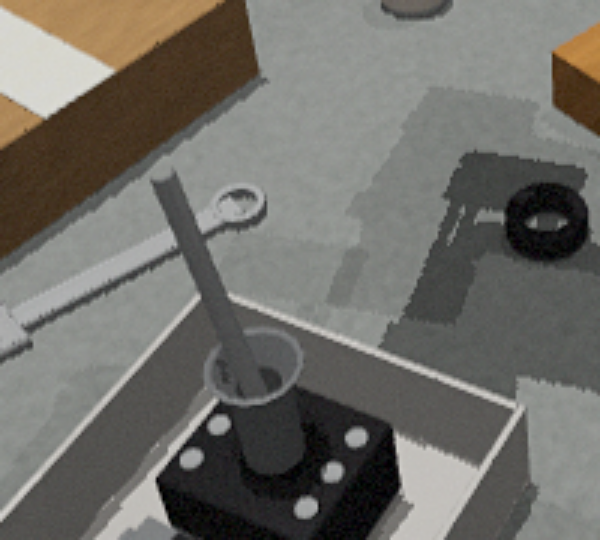

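View pics/t8.png

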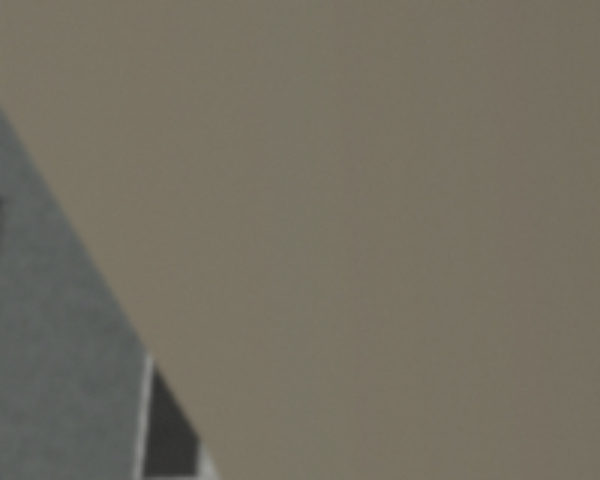

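The rod stands in the socket with a slight lean, top at side (164.5,228). Both short rods are in the stand. The arm blocks the top view, so I'll move it aside to check depth and lean from both cameras.

```bash
python3 -m inch '[{"translation":[0,5,0],"spin":0},{"translation":[0,5,0],"spin":0},{"translation":[0,5,0],"spin":0},{"translation":[0,5,0],"spin":0},{"translation":[0,5,0],"spin":0},{"translation":[0,0,0],"spin":0},{"translation":[0,0,0],"spin":0}]'
python3 - <<'E'
from h import *
a=optics.camera("side")[:,:,::-1];b=optics.camera("top")[:,:,::-1]
cv2.imwrite("pics/s9.png",cv2.resize(a[170:350,110:310],None,fx=3,fy=3));cv2.imwrite("pics/t9.png",cv2.resize(b[80:240,20:220],None,fx=3,fy=3,interpolation=cv2.INTER_CUBIC))
E
```

```text
time: 14.05
ee_pos: [0.697, -0.247, 0.3399]
eef_rot: [0.703, 0.107, -0.696, 0.099]
ft_force: [0.6, 0.5, 0.5]
width: 0.0866
```

View pics/t9.png

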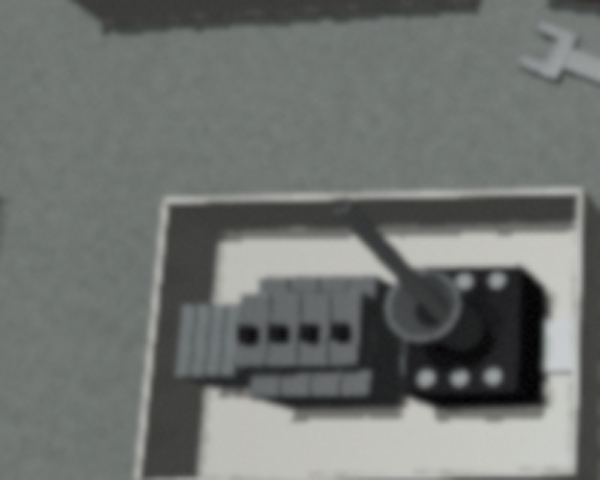

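View pics/s9.png

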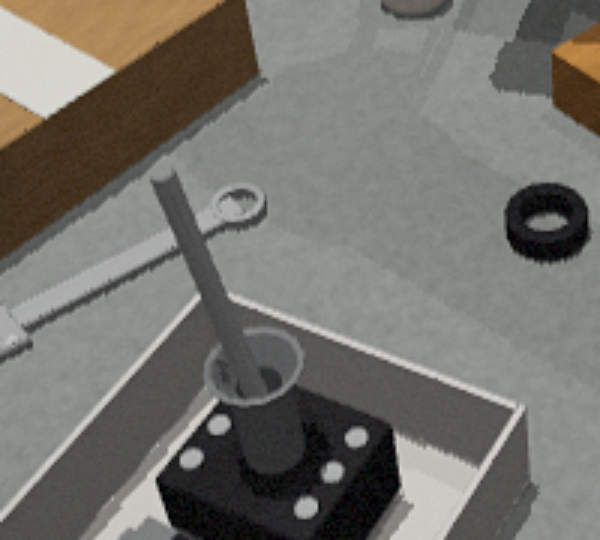

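Run:
```python
from h import *
p,g=two((164.3,228.8),((345.5)/3-.5+20,(208.5)/3-.5+80));m=np.array([.5645,.1863,.065])
print(p.round(4),g, "lean deg about", np.degrees(np.arcsin(np.linalg.norm(p[:2]-m[:2])/.16)))
```

```text
[0.5885 0.1858 0.218 ] 0.00039402521601289615 lean deg about 8.64298893227399
```

The rod top measures z = 0.218 with about a 3 mm low bias in these heights. A rod on the floor leaning about 9° should read 0.223. So it is seated, and the lean is inside the 15° limit.

```bash
python3 -c "
from bench import r,close_job
s=r.read_state();print(s['time'],s['ft_force'],abs(s['joint_vel']).max())
close_job()"
```

```text
14.15 [-0.1598243  -0.89714892  1.11666386] 0.008903161136475865
the job is handed in; nothing more can be done
```

The long shaft is standing in the socket, released, and I handed the job in at 14.2 s of the 42 s allowed. I lifted it from the middle well and lowered it into the socket. I held it until downward motion stopped at the expected floor height, with a brief push-back of about 23 N. Then I let go and moved the arm clear.

**Last checks:**
- **Seating:** The two camera views put the rod top at z = 0.218 m. These views read 3–4 mm low throughout, and a seated rod should read about 0.223 m, so it is on the floor within measuring error.
- **Lean:** The rod leans about 9°, against the 15° limit.
- **Short shafts:** Both were still in the stand in the last full side picture.
- **Gripper:** It was open and well away from everything.

**What disagreed or went unchecked:**
- The two cameras differed by 2–5 mm in position at the stand.
- The tool tilted about 1.4° on the way to the socket, and drifted about 5 mm sideways while pressing. I moved back by that amount before letting go.
- I could not see the lower end inside the socket, so its position there is inferred from the rod top and the contact.

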